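# Close the sample case: flap down, then cover

## Robot

A 6-joint arm with a two-finger parallel gripper is mounted at the origin on the work surface; the furniture and walls round the work are solid. World frame = base frame: x ahead of the robot, y to its left, z up, the work surface at z = 0. Lengths are in m, angles in rad, forces in N, time in s.
With the tool pointing down it reaches from about 0.25 to 0.725 m from the base axis. Payload 4 kg.
Tool frame: the origin (TCP) lies on the centre line of the jaws, within the pads' length; the fingertips stand 14 mm ahead of it and the grasp point (between the pads) lies 5 mm behind it; z points along the fingers, x is the direction in which the jaws open and shut, and the axes are right-handed (so a half turn about z gives the same grasp; the last joint's range is limited). The gripper opens to 85 mm and grips with 20 to 120 N. Pads are 22 mm wide; open, the fingers measure 114 mm over their backs; the gripper's body (76 mm by 85 mm) begins 54 mm behind the grasp point. The pads swing forward as they close: fully open they stand 13 mm farther back than shut.
Start: joints at [-1.347, 0.241, 0.005, 1.335, 0, 1.571], TCP at [0.111, -0.488, 0.217] pointing down, gripper open.
Joint ranges: [-2.72, 2.72], [-1.05, 1.87], [-1.09, 1.28], [-1.99, 2.15], [-1.42, 1.44], [-3.14, 3.14]. Speed limits (rad/s): [2.79, 2.79, 3.14, 3.14, 3.14, 3.14].

## Interface

Orientations are given as a unit quaternion [x, y, z, w].
In Python, from workcell import bot gives the robot as it stands.
- The arm moves only by the tool play_rows, never from a script. Its argument "motion" is a list of rows, each an object with "fingers": the closure, from -1 (fully open) to 1 (shut), so that 0 is half open; "translation": the shift along the tool's x, y, z in cm, a list of three; "roll": the turn about the tool's z in degrees. A call has 1 to 20 rows; each row is the pose to reach, as a shift and turn from the pose commanded when the call began, along the tool's axes at that moment; what a row does not reach only later rows make up. A row lasts 1/12 s, in which the tool goes at most 41.7 mm and 7.16 degrees, less where a joint would pass 70% of its speed; a pose out of reach is approached as far as the arm can. A call with a gripper value outside its range is refused whole. The fingers move at their own pace and stop on an object; the grip force is fixed at half the most. Time passes only in rows, so rows that repeat a pose let the fingers close. It gives the time, the measured TCP pose, the force and the opening at its end, in the units of the state.
- bot.get_obs(): the state, without advancing time (a new reading comes with each control period).
- bot.camera(name): name is "side" or "top" or "wrist"; returns a dict with "pixels" (400x640x3 uint8, red, green, blue), "intrinsics" (3x3 intrinsics, pixels), "world_to_cam" (4x4, takes a point from world to camera coordinates). Camera axes: x right, y down, z forward; pixel columns grow to the right and rows downward; lengths in m; the calibration is good to about 2 mm. A picture is of the moment at which its call begins. There is no depth.
- bot.job_done(): hands the job in, once; it reports no verdict.
The state is a dict: "clock": time; "joint_pos": joint angles; "joint_vel": joint speeds; "tau": joint torques, N m; "eef_pos": TCP position; "tool_rot": TCP orientation; "ft_force": force on the tool from outside, world axes, zero at the start; "ft_torque": the same for the moment, N m; "grip_width": finger opening in m.
Only numpy, scipy, OpenCV 4.12 (cv2) and the standard library are available. Lean on these libraries where they do the work, as an engineer would, in place of code of your own. Each camera call takes 0.05 s, during which the arm holds its last target. There are 200 camera calls.

## Task

Close the sample case that is fixed on the low metal pedestal. First fold the upright inner flap all the way down over the vials, and only then swing the open cover fully shut over it; push both with the fingertips or the outside of the fingers. Do not pick up anything, leave the vials in their wells and do not disturb the things standing round the case.

Things in the scene. Friction and masses are not known exactly. Their poses are not given: they have to be found in the camera images.
- case: Grey plastic sample case, 140 (x) x 180 (y) x 70 (z) mm outside, walls 5 mm, open at the top, fixed on a metal pedestal in the bench, its underside 5 to 45 mm above the bench (varies). Origin at the centre of its underside; z up. The cover's hinge runs along its own +y wall, the flap's inside its own -y wall; both hinge lines parallel to its x axis.
- flap (a joint): Inner flap angle, rad: 0 = folded down level in the case (end stop), 1.57 = upright, 1.85 = leaning outward (stop). White plate 120 mm wide (case x), 110 mm hinge line to free edge, 4 mm thick, hinge line at mid-thickness. Light hinge friction (0.06 N m): stays where left. Down, its upper face is 63.5 mm above the case's underside, 6.5 mm below the rim.
- cover (a joint): Cover angle, rad: 0 = shut level (end stop), 1.57 = upright, 2.15 = leaning outward (stop). Grey plate 146 mm wide (case x), 186 mm hinge line to free edge, 5 mm thick, hinge line at mid-thickness; 10 mm skirt round the inner face. Stiff hinge (0.25 N m; cover 0.14 kg): stays at any angle. Shut, its upper face is 76 mm above the case's underside. A standing flap blocks it.
- flap_hinge (a point): Middle of the flap's hinge line: 82 mm to -y of the case's centre line, 61.5 mm above the case's underside. From here the flap lies towards the case's +y when down. Fixed to the case, same axes.
- flap_edge (a point): Middle of the flap's free edge, mid-thickness; moves with the flap. At flap angle 0 its axes are those of the case.
- cover_hinge (a point): Middle of the cover's hinge line: 93 mm to +y of the case's centre line, 73.2 mm above the case's underside. From here the cover lies towards the case's -y when shut. Fixed to the case, same axes.
- cover_edge (a point): Middle of the cover's free edge, mid-thickness; moves with the cover. At cover angle 0 its axes are those of the case.
- vial_0: Small white reagent vial with a cap, 23 mm diameter x 43 mm, standing loose in a well of a black rubber block inside the case (-x well); its top stays 12 mm below the lowered flap. Origin at the centre of its underside. Leave it.
- vial_1: Small white reagent vial with a cap, 23 mm diameter x 43 mm, standing loose in a well of a black rubber block inside the case (middle well); its top stays 12 mm below the lowered flap. Origin at the centre of its underside. Leave it.
- vial_2: Small white reagent vial with a cap, 23 mm diameter x 43 mm, standing loose in a well of a black rubber block inside the case (+x well); its top stays 12 mm below the lowered flap. Origin at the centre of its underside. Leave it.
- timer: Bench timer, rounded, 66 x 92 x 28 mm, to the right of the case. Origin at the centre of its underside. Leave it.
- dropper: Small dropper bottle, 33 mm diameter x 102 mm. Origin at the centre of its underside. Leave it.
- petri_dish: Petri dish, 91 mm diameter x 15 mm, beside the case. Origin at the centre of its underside. Leave it.
- beaker: Empty plastic beaker, 77 mm diameter x 93 mm, left of the case. Origin at the centre of its underside. Leave it.
- mini_rack: Low rack of micro tubes, 52 x 124 x 38 mm, beside the case (case, rack and petri dish swap places). Origin at the centre of its underside. Leave it.

How it is judged:
By the outcome, as a careful person would: the job done as asked, in the order asked, and still so for the second after the job is handed in, with the robot touching nothing.
It also fails if it takes over 58 s, if anything falls off the work surface, if the arm or the gripper's body presses on something with over 40 N, if the wrist force passes 120 N, or if a joint passes its speed limit or range.

## Working session

There is one attempt and no reset: what is moved stays moved. The work goes in short steps, Python scripts to look and compute and a tool call to move; the robot and the scene stay as the last step left them, time stands still between calls to the robot, and variables do not carry over. Pictures are saved under pics/ and viewed, about 8 in all and at most 12, crops included, and the job is handed in when it is done.

Besides the shell and the picture viewer there is one more tool, called after "Request:" by a JSON object that holds its "method" and its "body", one argument or row to a line. play_rows: Moves the arm, as the interface text tells. Its arguments: {"type":"object","properties":{"motion":{"type":"array","items":{"type":"object","properties":{"fingers":{"type":"number"},"translation":{"type":"array","items":{"type":"number"}},"roll":{"type":"number"}}}}},"required":["motion"]}

```bash
mkdir -p pics; python3 - <<'E'
from workcell import bot
import cv2,numpy as np
np.set_printoptions(precision=4,suppress=True)
o=bot.get_obs();print(o)
for n in("top","side"):
    c=bot.camera(n);cv2.imwrite(f"pics/{n}0.png",c["pixels"][:,:,::-1]);print(n,c["intrinsics"],c["world_to_cam"])
    np.savez(f"{n}.npz",K=c["intrinsics"],T=c["world_to_cam"])
E
```

```text
{'clock': 0.0, 'joint_pos': array([-1.347 ,  0.2414,  0.0037,  1.3352,  0.    ,  1.5708]), 'joint_vel': array([ 0.    ,  0.0011, -0.0003, -0.0009, -0.0005, -0.0005]), 'tau': array([  0.0006, -37.2317,  25.2408,   0.0168,   0.0001,  -0.    ]), 'eef_pos': array([ 0.1108, -0.4869,  0.2163]), 'tool_rot': array([ 0.7816, -0.6237, -0.0008, -0.0007]), 'ft_force': array([-0.2614, -0.6461, -0.1556]), 'ft_torque': array([-0.0441,  0.0057, -0.008 ]), 'grip_width': 0.08527571517083575}
top [[390.512    0.     321.644 ]
 [  0.     390.512  205.1249]
 [  0.       0.       1.    ]] [[-0.0163 -0.9998 -0.0087 -0.0359]
 [-0.9955  0.017  -0.0933  0.4   ]
 [ 0.0935  0.0071 -0.9956  1.3598]
 [ 0.      0.      0.      1.    ]]
side [[483.6596   0.     325.7688]
 [  0.     483.6596 205.7727]
 [  0.       0.       1.    ]] [[-0.8861 -0.4632 -0.0154  0.3269]
 [-0.2954  0.5899 -0.7515  0.2128]
 [ 0.3572 -0.6614 -0.6596  1.2954]
 [ 0.      0.      0.      1.    ]]
```

View pics/top0.png

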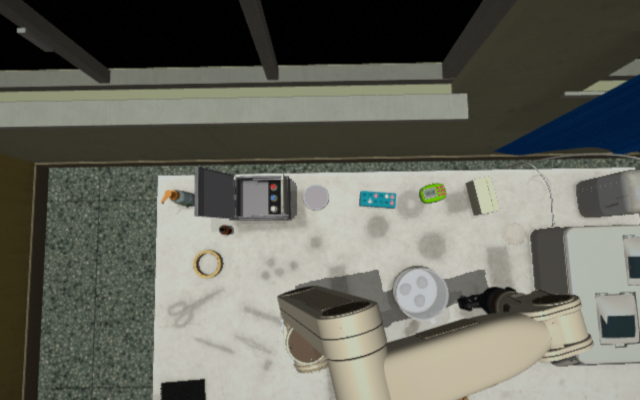

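View pics/side0.png

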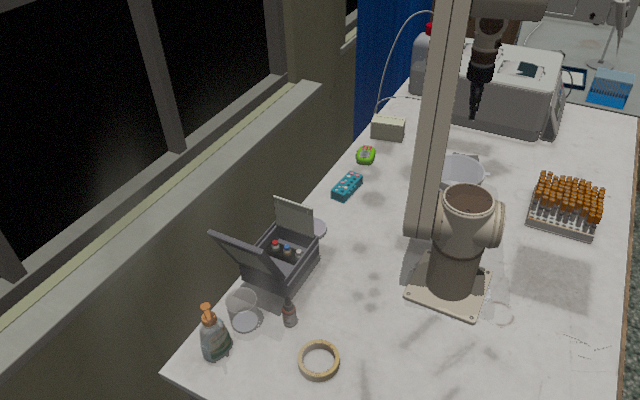

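```bash
python3 - <<'E'
import cv2,numpy as np
a=cv2.imread("pics/top0.png")[155:245,155:345];b=cv2.imread("pics/side0.png")[190:340,195:335]
cv2.imwrite("pics/c1.png",cv2.resize(a,None,fx=4,fy=4,interpolation=2))
cv2.imwrite("pics/c2.png",cv2.resize(b,None,fx=4,fy=4,interpolation=2))
E
```

```text
(no output)
```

View pics/c1.png

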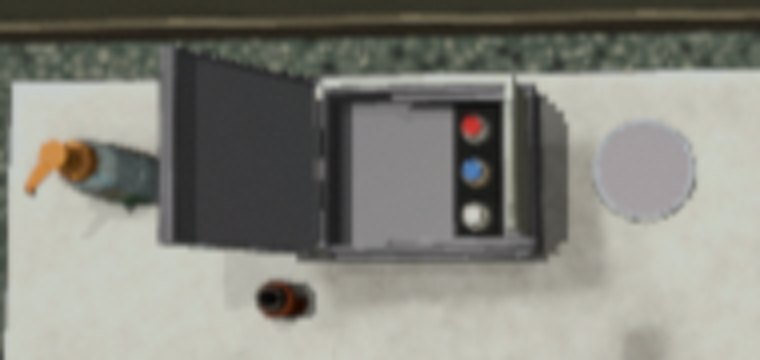

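View pics/c2.png

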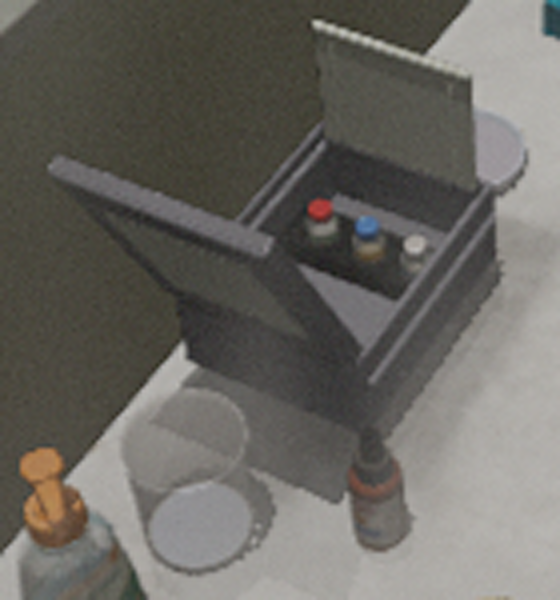

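```bash
cat > h.py <<'E'
import numpy as np,cv2
np.set_printoptions(precision=4,suppress=True)
C={n:np.load(n+".npz") for n in("top","side")}
def P(n): return C[n]["K"]@C[n]["T"][:3]
def tri(t,s):
    X=cv2.triangulatePoints(P("top"),P("side"),np.array(t,float).reshape(2,1),np.array(s,float).reshape(2,1)).ravel();X=X[:3]/X[3]
    e=[np.linalg.norm((lambda q:q[:2]/q[2])(P(n)@np.r_[X,1])-p) for n,p in(("top",t),("side",s))]
    return X,e
def plane(n,p,z):
    K,T=C[n]["K"],C[n]["T"];R=T[:3,:3];o=-R.T@T[:3,3];d=R.T@np.linalg.inv(K)@np.r_[p,1];return o+d*(z-o[2])/d[2]
def proj(n,X): q=P(n)@np.r_[X,1];return q[:2]/q[2]
E
python3 - <<'E'
from h import *
t=lambda x,y:(x/4+155-.375,y/4+155-.375)
s=lambda x,y:(x/4+195-.375,y/4+190-.375)
for n,a,b in [("flap +x",(512,78),(315,22)),("flap -x",(518,236),(472,78)),("cov +x",(163,48),(52,162)),("cov -x",(162,243),(268,250)),
 ("rim -x-y",(540,255),(495,190)),("rim -x+y",(318,255),(368,385)),("vial+x",(473,127),(320,210)),("vial0",(473,172),(368,228)),("vial-x",(474,214),(415,246)),
 ("dropper",(268,298),(372,440))]:
    print(n,*tri(t(*a),s(*b)))
for p in [(190,540),]: print("beaker base",plane("side",s(200,525),0),"petri",plane("top",t(645,170),.01))
for a in[(10,84),(700,76)]: print("table edge",plane("top",t(*a),0))
E
```

```text
flap +x [0.4829 0.0764 0.1911] [np.float64(0.28756652460288035), np.float64(0.21851999896651605)]
flap -x [0.3625 0.0743 0.1871] [np.float64(1.2188137435107702), np.float64(0.9471448224139687)]
cov +x [0.4944 0.3221 0.2694] [np.float64(0.21286162241517984), np.float64(0.18201174190992167)]
cov -x [0.3515 0.3217 0.266 ] [np.float64(0.3949412332322867), np.float64(0.34955729673625624)]
rim -x-y [0.3533 0.0665 0.0821] [np.float64(0.9178339241499448), np.float64(0.7331921981215785)]
rim -x+y [0.3497 0.2508 0.078 ] [np.float64(1.369549331406139), np.float64(1.214196113982049)]
vial+x [0.4626 0.1234 0.0645] [np.float64(0.057757023260448466), np.float64(0.04676322808120203)]
vial0 [0.4238 0.1236 0.0649] [np.float64(0.07208024425995585), np.float64(0.05879277043737975)]
vial-x [0.3875 0.1229 0.0638] [np.float64(0.044314486582711206), np.float64(0.03641101028731379)]
dropper [0.3179 0.292  0.0886] [np.float64(0.04216518748292869), np.float64(0.03834678467343571)]
beaker base [0.421  0.3421 0.    ] petri [ 0.4291 -0.0224  0.01  ]
table edge [0.5184 0.5507 0.    ]
table edge [ 0.5146 -0.0731  0.    ]
```

Request:
{"method": "play_rows", "body": {
  "motion": [
    {"fingers": 1,"translation": [-42.5,-41.7,0],"roll": -77.2},
    {"fingers": 1,"translation": [-42.5,-41.7,0],"roll": -77.2},
    {"fingers": 1,"translation": [-42.5,-41.7,0],"roll": -77.2},
    {"fingers": 1,"translation": [-42.5,-41.7,0],"roll": -77.2},
    {"fingers": 1,"translation": [-42.5,-41.7,0],"roll": -77.2},
    {"fingers": 1,"translation": [-42.5,-41.7,0],"roll": -77.2},
    {"fingers": 1,"translation": [-42.5,-41.7,0],"roll": -77.2},
    {"fingers": 1,"translation": [-42.5,-41.7,0],"roll": -77.2},
    {"fingers": 1,"translation": [-42.5,-41.7,0],"roll": -77.2},
    {"fingers": 1,"translation": [-42.5,-41.7,0],"roll": -77.2},
    {"fingers": 1,"translation": [-42.5,-41.7,0],"roll": -77.2},
    {"fingers": 1,"translation": [-42.5,-41.7,0],"roll": -77.2},
    {"fingers": 1,"translation": [-42.5,-41.7,0],"roll": -77.2},
    {"fingers": 1,"translation": [-42.5,-41.7,0],"roll": -77.2},
    {"fingers": 1,"translation": [-42.5,-41.7,0],"roll": -77.2},
    {"fingers": 1,"translation": [-42.5,-41.7,0],"roll": -77.2},
    {"fingers": 1,"translation": [-42.5,-41.7,0],"roll": -77.2},
    {"fingers": 1,"translation": [-42.5,-41.7,0],"roll": -77.2},
    {"fingers": 1,"translation": [-42.5,-41.7,0],"roll": -77.2},
    {"fingers": 1,"translation": [-42.5,-41.7,0],"roll": -77.2}
  ]
}}

```text
clock: 1.77
eef_pos: [0.4226, 0.0182, 0.2173]
tool_rot: [1.0, -0.001, -0.0, 0.0]
ft_force: [0.5, -0.4, -0.1]
grip_width: 0.0001
```

Request:
{"method": "play_rows", "body": {
  "motion": [
    {"fingers": 1,"translation": [0,0,3.7],"roll": 0},
    {"fingers": 1,"translation": [0,-2.5,3.7],"roll": 0},
    {"fingers": 1,"translation": [0,-3.5,3.7],"roll": 0},
    {"fingers": 1,"translation": [0,-4.5,3.7],"roll": 0},
    {"fingers": 1,"translation": [0,-5.7,3.8],"roll": 0},
    {"fingers": 1,"translation": [0,-6.8,3.9],"roll": 0},
    {"fingers": 1,"translation": [0,-7.9,4.3],"roll": 0},
    {"fingers": 1,"translation": [0,-9.0,4.8],"roll": 0},
    {"fingers": 1,"translation": [0,-9.9,5.4],"roll": 0},
    {"fingers": 1,"translation": [0,-10.8,6.1],"roll": 0},
    {"fingers": 1,"translation": [0,-11.5,7.0],"roll": 0},
    {"fingers": 1,"translation": [0,-12.2,7.9],"roll": 0},
    {"fingers": 1,"translation": [0,-12.7,9.0],"roll": 0},
    {"fingers": 1,"translation": [0,-13.2,10.0],"roll": 0},
    {"fingers": 1,"translation": [0,-13.4,10.8],"roll": 0},
    {"fingers": 1,"translation": [0,-13.5,11.5],"roll": 0},
    {"fingers": 1,"translation": [0,-13.5,11.9],"roll": 0},
    {"fingers": 1,"translation": [0,-13.5,12.0],"roll": 0},
    {"fingers": 1,"translation": [0,-13.5,12.0],"roll": 0}
  ]
}}

```text
clock: 3.35
eef_pos: [0.4231, 0.1542, 0.097]
tool_rot: [1.0, 0.0, -0.0, 0.0]
ft_force: [0.3, -0.2, -0.1]
grip_width: -0.0001
```

```bash
python3 - <<'E'
from workcell import bot
import cv2,numpy as np
a=bot.camera("top")["pixels"][155:245,155:345,::-1];b=bot.camera("side")["pixels"][190:340,195:335,::-1]
a=cv2.resize(a,None,fx=3,fy=3,interpolation=2);b=cv2.resize(b,None,fx=3,fy=3,interpolation=2)
im=np.zeros((270+450,570,3),np.uint8);im[:270]=a;im[270:,:420]=b
cv2.imwrite("pics/d1.png",cv2.resize(im,(475,600)))
o=bot.get_obs();print(o["eef_pos"],o["ft_force"])
E
```

```text
[0.42355581 0.15430632 0.09759478] [-0.11491008 -0.38228506  0.96679843]
```

View pics/d1.png

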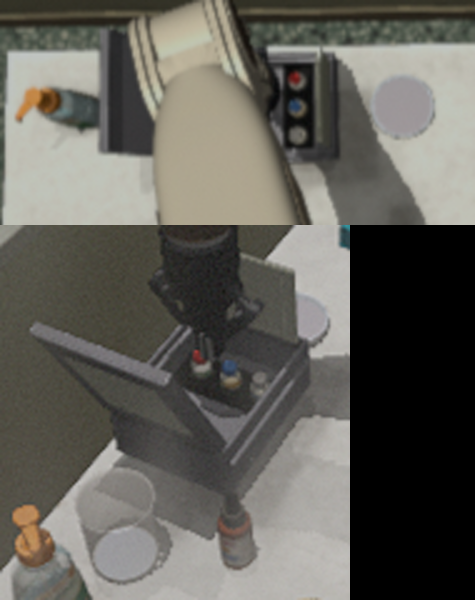

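Request:
{"method": "play_rows", "body": {
  "motion": [
    {"fingers": 1,"translation": [0,0,-14],"roll": 0},
    {"fingers": 1,"translation": [0,0,-14],"roll": 0},
    {"fingers": 1,"translation": [0,0,-14],"roll": 0},
    {"fingers": 1,"translation": [0,0,-14],"roll": 0},
    {"fingers": 1,"translation": [0,0,-14],"roll": 0},
    {"fingers": 1,"translation": [0,13.6,-14],"roll": 0},
    {"fingers": 1,"translation": [0,13.6,-14],"roll": 0},
    {"fingers": 1,"translation": [0,13.6,-14],"roll": 0},
    {"fingers": 1,"translation": [0,13.6,-14],"roll": 0},
    {"fingers": 1,"translation": [0,13.6,-14],"roll": 0},
    {"fingers": 1,"translation": [0,13.6,-6.3],"roll": 0},
    {"fingers": 1,"translation": [0,13.6,-6.3],"roll": 0},
    {"fingers": 1,"translation": [0,13.6,-6.3],"roll": 0},
    {"fingers": 1,"translation": [0,13.6,-6.3],"roll": 0},
    {"fingers": 1,"translation": [0,12,-6.3],"roll": 0},
    {"fingers": 1,"translation": [0,11,-6.3],"roll": 0},
    {"fingers": 1,"translation": [0,10,-6.3],"roll": 0},
    {"fingers": 1,"translation": [0,9,-6.3],"roll": 0},
    {"fingers": 1,"translation": [0,8,-6.3],"roll": 0},
    {"fingers": 1,"translation": [0,8,-6.3],"roll": 0}
  ]
}}

```text
clock: 5.12
eef_pos: [0.4238, 0.0763, 0.1609]
tool_rot: [1.0, 0.002, 0.001, -0.0]
ft_force: [-0.5, -0.9, 0.5]
grip_width: -0.0002
```

```bash
python3 - <<'E'
from workcell import bot
import cv2,numpy as np
from h import *
a=bot.camera("wrist")["pixels"][:,:,::-1];b=bot.camera("side")["pixels"][150:340,195:365,::-1]
im=np.zeros((570,800,3),np.uint8);im[:,:510]=cv2.resize(b,None,fx=3,fy=3,interpolation=2);im[:181,510:]=cv2.resize(a,(290,181))
cv2.imwrite("pics/d2.png",im)
o=bot.get_obs();print(o["eef_pos"],o["ft_force"])
p=o["eef_pos"]-[0,0,.014];print((proj("side",p)-[195,150])*3)
E
```

```text
[0.4232 0.075  0.1604] [-0.5016  0.3571 -0.434 ]
[297.369  191.8177]
```

View pics/d2.png

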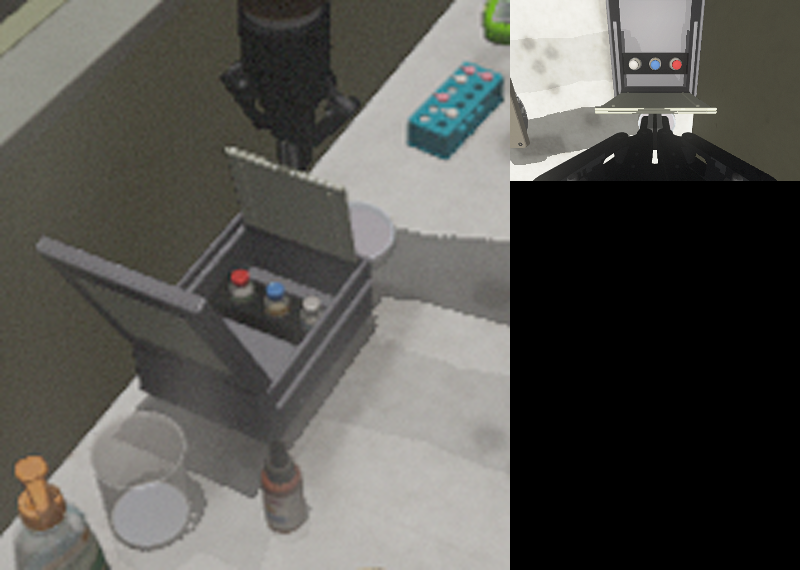

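Request:
{"method": "play_rows", "body": {
  "motion": [
    {"fingers": 1,"translation": [0,-0.5,0],"roll": 0},
    {"fingers": 1,"translation": [0,-1.0,0],"roll": 0},
    {"fingers": 1,"translation": [0,-1.6,0.2],"roll": 0},
    {"fingers": 1,"translation": [0,-2.2,0.4],"roll": 0},
    {"fingers": 1,"translation": [0,-2.7,0.6],"roll": 0},
    {"fingers": 1,"translation": [0,-3.2,0.9],"roll": 0},
    {"fingers": 1,"translation": [0,-3.7,1.3],"roll": 0},
    {"fingers": 1,"translation": [0,-4.2,1.7],"roll": 0},
    {"fingers": 1,"translation": [0,-4.6,2.1],"roll": 0},
    {"fingers": 1,"translation": [0,-5.0,2.6],"roll": 0},
    {"fingers": 1,"translation": [0,-5.4,3.1],"roll": 0},
    {"fingers": 1,"translation": [0,-5.4,3.1],"roll": 0}
  ]
}}

```text
clock: 6.22
eef_pos: [0.4224, 0.1289, 0.1279]
tool_rot: [1.0, 0.001, -0.001, 0.0]
ft_force: [-0.2, 0.3, 0.6]
grip_width: 0.0002
```

```bash
python3 - <<'E'
from workcell import bot
import cv2,numpy as np
a=bot.camera("wrist")["pixels"][:,:,::-1];b=bot.camera("side")["pixels"][150:340,195:365,::-1]
im=np.zeros((570,800,3),np.uint8);im[:,:510]=cv2.resize(b,None,fx=3,fy=3,interpolation=2);im[:181,510:]=cv2.resize(a,(290,181))
cv2.imwrite("pics/d3.png",im)
o=bot.get_obs();print(o["eef_pos"],o["ft_force"])
E
```

```text
[0.42279512 0.12845317 0.12874514] [ 0.42982184  0.39102321 -0.61604462]
```

View pics/d3.png

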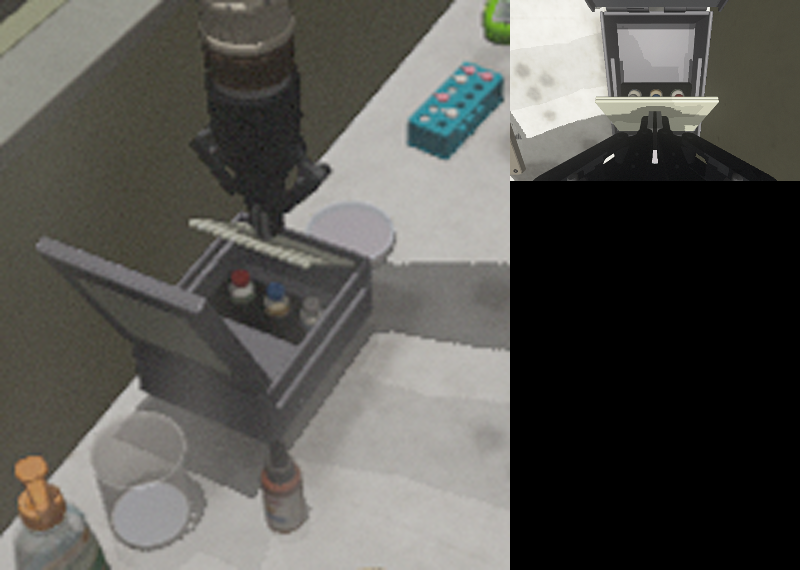

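Request:
{"method": "play_rows", "body": {
  "motion": [
    {"fingers": 1,"translation": [0,-0.4,0.6],"roll": 0},
    {"fingers": 1,"translation": [0,-0.6,1.1],"roll": 0},
    {"fingers": 1,"translation": [0,-0.8,1.6],"roll": 0},
    {"fingers": 1,"translation": [0,-0.9,2.1],"roll": 0},
    {"fingers": 1,"translation": [0,-1.0,2.5],"roll": 0},
    {"fingers": 1,"translation": [0,-1.1,2.9],"roll": 0},
    {"fingers": 1,"translation": [0,-1.2,3.2],"roll": 0},
    {"fingers": 1,"translation": [0,-1.2,3.4],"roll": 0},
    {"fingers": 1,"translation": [0,-1.2,3.5],"roll": 0},
    {"fingers": 1,"translation": [0,-1.2,3.5],"roll": 0}
  ]
}}

```text
clock: 7.15
eef_pos: [0.423, 0.1403, 0.094]
tool_rot: [1.0, 0.0, -0.0, 0.0]
ft_force: [0.2, 0.0, 0.1]
grip_width: -0.0001
```

Request:
{"method": "play_rows", "body": {
  "motion": [
    {"fingers": 1,"translation": [0,0,0.1],"roll": 0},
    {"fingers": 1,"translation": [0,0,0.2],"roll": 0},
    {"fingers": 1,"translation": [0,0,0.3],"roll": 0},
    {"fingers": 1,"translation": [0,0,0.3],"roll": 0},
    {"fingers": 1,"translation": [0,0,0.3],"roll": 0}
  ]
}}

```text
clock: 7.57
eef_pos: [0.4232, 0.1403, 0.0912]
tool_rot: [1.0, 0.0, -0.0, 0.0]
ft_force: [-0.5, -0.2, -0.0]
grip_width: 0.0002
```

Request:
{"method": "play_rows", "body": {
  "motion": [
    {"fingers": 1,"translation": [0,0,0.1],"roll": 0},
    {"fingers": 1,"translation": [0,0,0.2],"roll": 0},
    {"fingers": 1,"translation": [0,0,0.3],"roll": 0},
    {"fingers": 1,"translation": [0,0,0.3],"roll": 0},
    {"fingers": 1,"translation": [0,0,0.3],"roll": 0}
  ]
}}

```text
clock: 7.98
eef_pos: [0.4231, 0.1403, 0.0881]
tool_rot: [1.0, 0.0, -0.0, 0.0]
ft_force: [-0.8, 0.3, 0.1]
grip_width: -0.0001
```

```bash
python3 - <<'E'
from workcell import bot
import cv2,numpy as np
a=bot.camera("wrist")["pixels"][:,:,::-1];b=bot.camera("side")["pixels"][200:300,215:335,::-1]
im=np.zeros((500,800,3),np.uint8);im[:400,:480]=cv2.resize(b,None,fx=4,fy=4,interpolation=2);im[:200,480:]=cv2.resize(a,(320,200))
cv2.imwrite("pics/d4.png",im)
o=bot.get_obs();print(o["eef_pos"],o["ft_force"])
E
```

```text
[0.42309676 0.14034998 0.08812968] [ 0.57474227 -0.09128881  0.16373145]
```

View pics/d4.png

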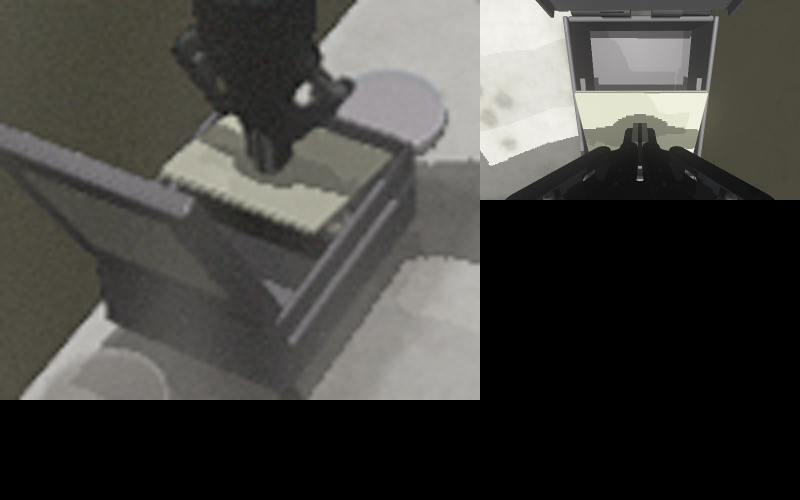

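```bash
python3 - <<'E'
from h import *
for p in[(325,238),(165,178)]:
    q=np.array(p)/4+[215,200]-.375
    K,T=C["side"]["K"],C["side"]["T"];R=T[:3,:3];o=-R.T@T[:3,3];d=R.T@np.linalg.inv(K)@np.r_[q,1]
    for y in(.18,.184,.188): print(p,o+d*(y-o[1])/d[1])
E
```

```text
(325, 238) [0.3594 0.18   0.1015]
(325, 238) [0.3567 0.184  0.1067]
(325, 238) [0.3541 0.188  0.1119]
(165, 178) [0.4824 0.18   0.0995]
(165, 178) [0.479  0.184  0.1047]
(165, 178) [0.4756 0.188  0.1099]
```

Request:
{"method": "play_rows", "body": {
  "motion": [
    {"fingers": 1,"translation": [0,0,0.1],"roll": 0},
    {"fingers": 1,"translation": [0,0,0.2],"roll": 0},
    {"fingers": 1,"translation": [0,0,0.3],"roll": 0},
    {"fingers": 1,"translation": [0,0,0.3],"roll": 0},
    {"fingers": 1,"translation": [0,0,0.3],"roll": 0}
  ]
}}

```text
clock: 8.5
eef_pos: [0.4231, 0.1403, 0.0851]
tool_rot: [1.0, 0.0, -0.0, 0.0]
ft_force: [-0.6, 0.6, 0.4]
grip_width: -0.0004
```

Request:
{"method": "play_rows", "body": {
  "motion": [
    {"fingers": 1,"translation": [0,0,0.1],"roll": 0},
    {"fingers": 1,"translation": [0,0,0.2],"roll": 0},
    {"fingers": 1,"translation": [0,0,0.3],"roll": 0},
    {"fingers": 1,"translation": [0,0,0.4],"roll": 0},
    {"fingers": 1,"translation": [0,0,0.4],"roll": 0},
    {"fingers": 1,"translation": [0,0,0.4],"roll": 0}
  ]
}}

```text
clock: 9.0
eef_pos: [0.4231, 0.1403, 0.0811]
tool_rot: [1.0, 0.0, -0.0, 0.0]
ft_force: [0.3, 0.2, -0.5]
grip_width: 0.0002
```

```bash
python3 - <<'E'
from h import *
print(proj("side",[.4228,.1285,.129]),proj("side",[.4228,.1285,.115]))
print(proj("side",[.4231,.1403,.088]),proj("side",[.4231,.1403,.074]))
from workcell import bot
a=bot.camera("wrist");b=bot.camera("side")["pixels"]
np.savez("wr.npz",K=a["intrinsics"],T=a["world_to_cam"]);cv2.imwrite("pics/w5.png",a["pixels"][:,:,::-1])
m=((b.min(2)>150)*255).astype(np.uint8)[200:300,215:335]
hsv=cv2.cvtColor(b,cv2.COLOR_RGB2HSV)[200:300,215:335]
im=cv2.resize(b[200:300,215:335,::-1],None,fx=5,fy=5,interpolation=2)
cv2.imwrite("pics/d5.png",im)
E
```

```text
[284.3752 231.0715] [284.7535 234.8478]
[283.0889 244.7599] [283.4706 248.3834]
```

View pics/d5.png

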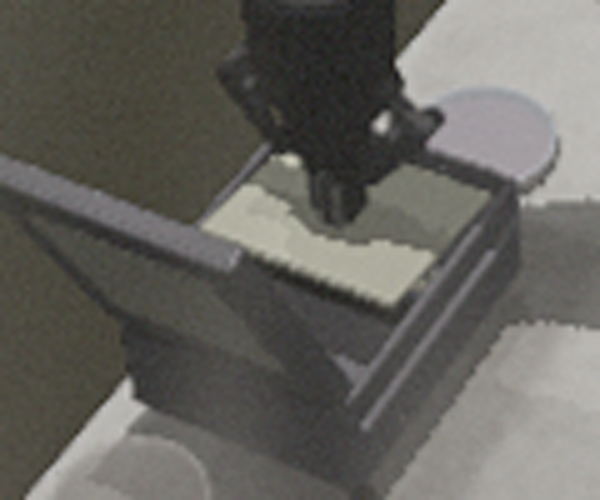

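Request:
{"method": "play_rows", "body": {
  "motion": [
    {"fingers": 1,"translation": [0,0,0.1],"roll": 0},
    {"fingers": 1,"translation": [0,0,0.2],"roll": 0},
    {"fingers": 1,"translation": [0,0,0.3],"roll": 0},
    {"fingers": 1,"translation": [0,0,0.3],"roll": 0},
    {"fingers": 1,"translation": [0,0,0.3],"roll": 0}
  ]
}}

```text
clock: 9.52
eef_pos: [0.4231, 0.1403, 0.0781]
tool_rot: [1.0, 0.0, -0.0, 0.0]
ft_force: [-0.7, -0.3, 0.5]
grip_width: 0.0003
```

Request:
{"method": "play_rows", "body": {
  "motion": [
    {"fingers": 1,"translation": [0,0,0.1],"roll": 0},
    {"fingers": 1,"translation": [0,0,0.2],"roll": 0},
    {"fingers": 1,"translation": [0,0,0.3],"roll": 0},
    {"fingers": 1,"translation": [0,0,0.3],"roll": 0},
    {"fingers": 1,"translation": [0,0,0.3],"roll": 0}
  ]
}}

```text
clock: 9.93
eef_pos: [0.4231, 0.1403, 0.0751]
tool_rot: [1.0, 0.0, -0.0, 0.0]
ft_force: [1.0, 0.2, -0.4]
grip_width: -0.0
```

Request:
{"method": "play_rows", "body": {
  "motion": [
    {"fingers": 1,"translation": [0,0,0.1],"roll": 0},
    {"fingers": 1,"translation": [0,0,0.2],"roll": 0},
    {"fingers": 1,"translation": [0,0,0.3],"roll": 0},
    {"fingers": 1,"translation": [0,0,0.3],"roll": 0},
    {"fingers": 1,"translation": [0,0,0.3],"roll": 0}
  ]
}}

```text
clock: 10.35
eef_pos: [0.4231, 0.1403, 0.0721]
tool_rot: [1.0, 0.0, -0.0, 0.0]
ft_force: [-0.2, 0.3, -0.5]
grip_width: 0.0005
```

```bash
python3 - <<'E'
from h import *
from workcell import bot
b=bot.camera("side")["pixels"]
w=bot.camera("wrist");T=w["world_to_cam"];R=T[:3,:3];print(-R.T@T[:3,3],R)
im=np.zeros((600,800,3),np.uint8)
im[:300,:360]=cv2.resize(b[200:300,215:335,::-1],None,fx=3,fy=3,interpolation=2)
im[200:,160:]=w["pixels"][:,:,::-1];im[:300,:360]=cv2.resize(b[200:300,215:335,::-1],None,fx=3,fy=3,interpolation=2)
cv2.imwrite("pics/d6.png",im);print(bot.get_obs()["eef_pos"],bot.get_obs()["ft_force"])
E
```

```text
[0.4246 0.2164 0.2305] [[ 1.      0.0004  0.0004]
 [ 0.0003 -0.9545  0.2981]
 [ 0.0006 -0.2981 -0.9545]]
[0.4232 0.1404 0.0722] [ 0.2189 -0.4594  0.1189]
```

View pics/d6.png

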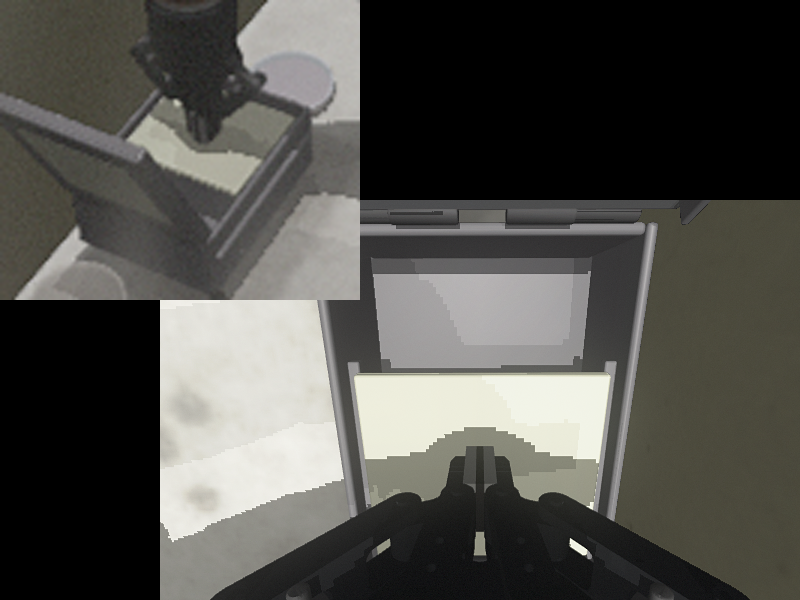

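```bash
python3 - <<'E'
from h import *
from workcell import bot
w=bot.camera("wrist");T=w["world_to_cam"];K=w["intrinsics"];R=T[:3,:3];o=-R.T@T[:3,3];print(K)
for wd,(u1,u2,v) in {"flap edge":(.12,(195,450,173.5)),}.items() if 0 else []:pass
for n,wd,u1,u2,v in[("flap",.12,195,450.5,174),("rim +y outer(146?)",.14,164,496,26)]:
    dep=K[0,0]*wd/(u2-u1);X=R.T@(np.linalg.inv(K)@np.r_[(u1+u2)/2,v,1]*dep)+o;print(n,dep,X)
E
```

```text
[[313.5613   0.     319.4555]
 [  0.     313.5613 202.6031]
 [  0.       0.       1.    ]]
flap 0.14726949714975654 [0.4262 0.1854 0.0859]
rim +y outer(146?) 0.13222464641181708 [0.4291 0.2481 0.0821]
```

Request:
{"method": "play_rows", "body": {
  "motion": [
    {"fingers": 1,"translation": [0,0,0.1],"roll": 0},
    {"fingers": 1,"translation": [0,0,0.2],"roll": 0},
    {"fingers": 1,"translation": [0,0,0.3],"roll": 0},
    {"fingers": 1,"translation": [0,0,0.3],"roll": 0},
    {"fingers": 1,"translation": [0,0,0.3],"roll": 0}
  ]
}}

```text
clock: 10.92
eef_pos: [0.4234, 0.1405, 0.0701]
tool_rot: [1.0, 0.0, 0.0, -0.0]
ft_force: [-2.4, 0.1, 7.1]
grip_width: 0.0
```

Request:
{"method": "play_rows", "body": {
  "motion": [
    {"fingers": 1,"translation": [0,0,0.1],"roll": 0},
    {"fingers": 1,"translation": [0,0,0.1],"roll": 0},
    {"fingers": 1,"translation": [0,0,0.1],"roll": 0}
  ]
}}

```text
clock: 11.17
eef_pos: [0.4235, 0.1405, 0.0699]
tool_rot: [1.0, 0.0, 0.001, -0.0]
ft_force: [-4.3, -1.6, 14.6]
grip_width: -0.0001
```

Request:
{"method": "play_rows", "body": {
  "motion": [
    {"fingers": 1,"translation": [0,0,-24],"roll": 0},
    {"fingers": 1,"translation": [0,0,-24],"roll": 0},
    {"fingers": 1,"translation": [0,0,-24],"roll": 0},
    {"fingers": 1,"translation": [0,0,-24],"roll": 0},
    {"fingers": 1,"translation": [0,0,-24],"roll": 0},
    {"fingers": 1,"translation": [0,0,-24],"roll": 0},
    {"fingers": 1,"translation": [0,0,-24],"roll": 0},
    {"fingers": 1,"translation": [0,0,-24],"roll": 0},
    {"fingers": 1,"translation": [0,-23,-24],"roll": 0},
    {"fingers": 1,"translation": [0,-23,-24],"roll": 0},
    {"fingers": 1,"translation": [0,-23,-24],"roll": 0},
    {"fingers": 1,"translation": [0,-23,-24],"roll": 0},
    {"fingers": 1,"translation": [0,-23,-24],"roll": 0},
    {"fingers": 1,"translation": [0,-23,-24],"roll": 0},
    {"fingers": 1,"translation": [0,-23,-24],"roll": 0},
    {"fingers": 1,"translation": [0,-23,-24],"roll": 0},
    {"fingers": 1,"translation": [0,-23,-24],"roll": 0}
  ]
}}

```text
clock: 12.58
eef_pos: [0.4226, 0.3695, 0.3065]
tool_rot: [1.0, 0.0, -0.001, 0.001]
ft_force: [1.2, -0.5, 0.1]
grip_width: 0.0
```

```bash
python3 - <<'E'
from h import *
from workcell import bot
b=bot.camera("side")["pixels"][110:340,170:370,::-1]
t=bot.camera("top")["pixels"][150:250,155:305,::-1]
im=np.zeros((575,800,3),np.uint8);im[:,:500]=cv2.resize(b,None,fx=2.5,fy=2.5,interpolation=2);im[:200,500:]=cv2.resize(t,(300,200))
cv2.imwrite("pics/d7.png",im)
print(bot.get_obs()["eef_pos"],bot.get_obs()["joint_pos"])
E
```

```text
[0.4231 0.369  0.3078] [ 0.7174  0.3544  0.3939  1.6116 -0.0003  2.2893]
```

View pics/d7.png

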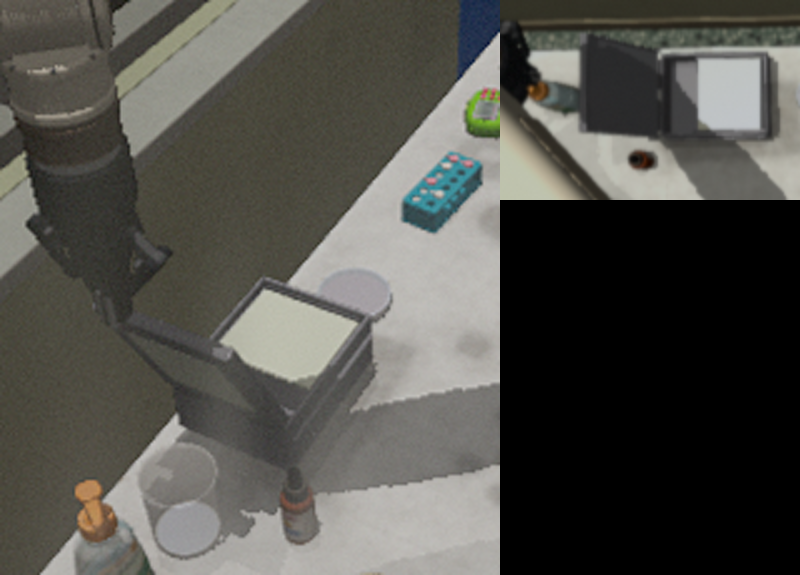

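Request:
{"method": "play_rows", "body": {
  "motion": [
    {"fingers": 1,"translation": [0,0,4],"roll": 0},
    {"fingers": 1,"translation": [0,0,7.8],"roll": 0},
    {"fingers": 1,"translation": [0,0,7.8],"roll": 0},
    {"fingers": 1,"translation": [0,0,7.8],"roll": 0},
    {"fingers": 1,"translation": [0,1,7.8],"roll": 0},
    {"fingers": 1,"translation": [0,2,7.8],"roll": 0},
    {"fingers": 1,"translation": [0,3,7.8],"roll": 0},
    {"fingers": 1,"translation": [0,4,7.8],"roll": 0},
    {"fingers": 1,"translation": [0,5,7.8],"roll": 0},
    {"fingers": 1,"translation": [0,6,7.8],"roll": 0},
    {"fingers": 1,"translation": [0,7,7.8],"roll": 0},
    {"fingers": 1,"translation": [0,8,7.8],"roll": 0},
    {"fingers": 1,"translation": [0,9,7.8],"roll": 0},
    {"fingers": 1,"translation": [0,9.8,7.8],"roll": 0},
    {"fingers": 1,"translation": [0,10.5,7.8],"roll": 0}
  ]
}}

```text
clock: 13.93
eef_pos: [0.423, 0.2643, 0.2301]
tool_rot: [1.0, -0.0, -0.0, 0.0]
ft_force: [-0.3, 1.4, 1.8]
grip_width: 0.0001
```

Request:
{"method": "play_rows", "body": {
  "motion": [
    {"fingers": 1,"translation": [0,1,0],"roll": 0},
    {"fingers": 1,"translation": [0,2,0.2],"roll": 0},
    {"fingers": 1,"translation": [0,3,0.3],"roll": 0},
    {"fingers": 1,"translation": [0,3.9,0.5],"roll": 0},
    {"fingers": 1,"translation": [0,4.9,0.8],"roll": 0},
    {"fingers": 1,"translation": [0,5.8,1.1],"roll": 0},
    {"fingers": 1,"translation": [0,6.7,1.5],"roll": 0},
    {"fingers": 1,"translation": [0,7.6,1.9],"roll": 0},
    {"fingers": 1,"translation": [0,8.4,2.4],"roll": 0},
    {"fingers": 1,"translation": [0,9.2,3.0],"roll": 0},
    {"fingers": 1,"translation": [0,10.0,3.6],"roll": 0},
    {"fingers": 1,"translation": [0,10.7,4.3],"roll": 0},
    {"fingers": 1,"translation": [0,11.4,5.0],"roll": 0},
    {"fingers": 1,"translation": [0,12.1,5.8],"roll": 0},
    {"fingers": 1,"translation": [0,12.7,6.5],"roll": 0},
    {"fingers": 1,"translation": [0,13.2,7.3],"roll": 0},
    {"fingers": 1,"translation": [0,13.2,7.3],"roll": 0}
  ]
}}

```text
clock: 15.35
eef_pos: [0.4218, 0.132, 0.1552]
tool_rot: [1.0, -0.0, -0.002, 0.001]
ft_force: [-0.7, 0.1, 0.2]
grip_width: 0.0002
```

```bash
python3 - <<'E'
from h import *
from workcell import bot
b=bot.camera("side")["pixels"]
for n,X in[("hinge",[.423,.252,.09]),("case floor+y",[.423,.21,.03]),("flap",[.38,.165,.0805]),("flap2",[.46,.13,.0805])]:
    u=np.round(proj("side",X)).astype(int);print(n,u,b[u[1],u[0]])
for psi in(45,60,70):
    for x in(.38,.47):
        a=np.radians(psi);X=[x,.252-.12*np.sin(a),.09+.12*np.cos(a)];u=np.round(proj("side",X)).astype(int);print(psi,u,b[u[1],u[0]])
w=bot.camera("wrist")["pixels"];print(w[::50,100:600:100].mean(2).round())
E
```

```text
hinge [260 273] [84 80 78]
case floor+y [271 277] [76 80 76]
flap [292 258] [114 110 113]
flap2 [274 240] [170 171 155]
45 [290 233] [176 174 161]
45 [259 222] [116 115 117]
60 [294 235] [173 172 159]
60 [264 224] [173 173 156]
70 [296 238] [113 110 113]
70 [267 227] [175 173 160]
[[218.  84. 174. 213.  62.]
 [219. 192. 132. 131.  62.]
 [202. 146. 216. 214.  63.]
 [193. 129. 205. 218.  64.]
 [196. 129. 207. 219.  64.]
 [182. 129. 114. 205.  63.]
 [125.  78.  24.  30.  62.]
 [104.  35.  16.  26.  19.]]
```

```bash
python3 - <<'E'
from h import *
from workcell import bot
b=bot.camera("side")["pixels"][110:340,170:370,::-1]
t=bot.camera("top")["pixels"][150:250,155:305,::-1]
w=bot.camera("wrist")["pixels"][:,:,::-1]
im=np.zeros((600,800,3),np.uint8);im[:575,:500]=cv2.resize(b,None,fx=2.5,fy=2.5,interpolation=2);im[:200,500:]=cv2.resize(t,(300,200));im[200:388,500:]=cv2.resize(w,(300,188),interpolation=cv2.INTER_AREA)
cv2.imwrite("pics/d8.png",im)
E
```

```text
(no output)
```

View pics/d8.png

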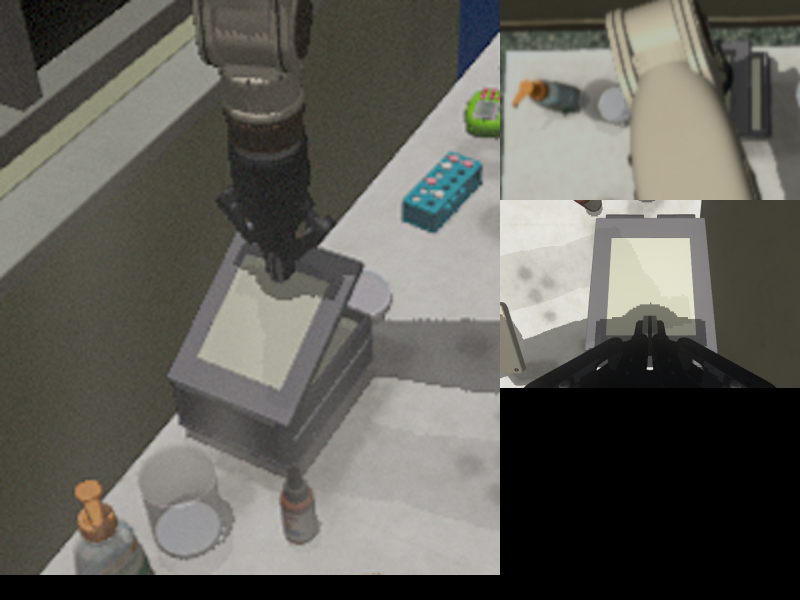

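Request:
{"method": "play_rows", "body": {
  "motion": [
    {"fingers": 1,"translation": [0,0.4,0.8],"roll": 0},
    {"fingers": 1,"translation": [0,0.8,1.6],"roll": 0},
    {"fingers": 1,"translation": [0,1.1,2.4],"roll": 0},
    {"fingers": 1,"translation": [0,1.4,3.2],"roll": 0},
    {"fingers": 1,"translation": [0,1.6,4.0],"roll": 0},
    {"fingers": 1,"translation": [0,1.8,4.7],"roll": 0},
    {"fingers": 1,"translation": [0,1.9,5.4],"roll": 0},
    {"fingers": 1,"translation": [0,2.0,6.0],"roll": 0},
    {"fingers": 1,"translation": [0,2.0,6.5],"roll": 0},
    {"fingers": 1,"translation": [0,2.0,6.9],"roll": 0},
    {"fingers": 1,"translation": [0,2.0,7.1],"roll": 0},
    {"fingers": 1,"translation": [0,2.0,7.1],"roll": 0}
  ]
}}

```text
clock: 16.6
eef_pos: [0.4227, 0.1134, 0.0856]
tool_rot: [1.0, 0.0, -0.001, 0.0]
ft_force: [-0.5, -0.2, 0.6]
grip_width: 0.0
```

Request:
{"method": "play_rows", "body": {
  "motion": [
    {"fingers": 1,"translation": [0,0,0.1],"roll": 0},
    {"fingers": 1,"translation": [0,0,0.2],"roll": 0},
    {"fingers": 1,"translation": [0,0,0.3],"roll": 0},
    {"fingers": 1,"translation": [0,0,0.3],"roll": 0},
    {"fingers": 1,"translation": [0,0,0.3],"roll": 0}
  ]
}}

```text
clock: 17.02
eef_pos: [0.4233, 0.1135, 0.0832]
tool_rot: [1.0, 0.0, 0.0, -0.0]
ft_force: [-0.5, -0.6, -0.2]
grip_width: -0.0001
```

Request:
{"method": "play_rows", "body": {
  "motion": [
    {"fingers": 1,"translation": [0,0,0.1],"roll": 0},
    {"fingers": 1,"translation": [0,0,0.2],"roll": 0},
    {"fingers": 1,"translation": [0,0,0.2],"roll": 0},
    {"fingers": 1,"translation": [0,0,0.2],"roll": 0}
  ]
}}

```text
clock: 17.35
eef_pos: [0.4235, 0.1135, 0.0822]
tool_rot: [1.0, 0.0, 0.001, -0.0]
ft_force: [-2.1, 0.4, 7.8]
grip_width: -0.0003
```

Request:
{"method": "play_rows", "body": {
  "motion": [
    {"fingers": 1,"translation": [0,0,0.1],"roll": 0},
    {"fingers": 1,"translation": [0,0,0.1],"roll": 0},
    {"fingers": 1,"translation": [0,0,0.1],"roll": 0}
  ]
}}

```text
clock: 17.6
eef_pos: [0.4236, 0.1135, 0.082]
tool_rot: [1.0, 0.0, 0.001, -0.0]
ft_force: [-4.4, -2.0, 14.8]
grip_width: -0.0001
```

Request:
{"method": "play_rows", "body": {
  "motion": [
    {"fingers": 1,"translation": [0,0,-4],"roll": 0},
    {"fingers": 1,"translation": [0,0,-8],"roll": 0},
    {"fingers": 1,"translation": [0,0,-12],"roll": 0},
    {"fingers": 1,"translation": [0,8,-18],"roll": 0},
    {"fingers": 1,"translation": [0,20,-18],"roll": 0},
    {"fingers": 1,"translation": [0,20,-18],"roll": 0},
    {"fingers": 1,"translation": [0,30,-18],"roll": 0},
    {"fingers": 1,"translation": [0,30,-18],"roll": 0},
    {"fingers": 1,"translation": [0,30,-18],"roll": 0},
    {"fingers": 1,"translation": [0,30,-18],"roll": 0},
    {"fingers": 1,"translation": [0,30,-18],"roll": 0},
    {"fingers": 1,"translation": [0,30,-18],"roll": 0}
  ]
}}

```text
clock: 18.6
eef_pos: [0.4234, -0.1906, 0.2603]
tool_rot: [1.0, -0.003, 0.0, 0.001]
ft_force: [0.8, 0.8, -0.1]
grip_width: 0.0004
```

```bash
python3 - <<'E'
from h import *
from workcell import bot
o=bot.get_obs();print(o["eef_pos"],o["ft_force"])
L={}
for n in("top","side"):
    b=bot.camera(n)["pixels"];cv2.imwrite(f"pics/end_{n}.png",b[:,:,::-1])
    m=((b.min(2)>140)).astype(np.uint8)
    c=proj(n,[.423,.158,.093]).astype(int)
    lab=cv2.connectedComponents(m,connectivity=4)[1];k=lab[c[1],c[0]]
    cn=cv2.findContours((lab==k).astype(np.uint8),0,2)[0][0];q=cv2.boxPoints(cv2.minAreaRect(cn));print(n,c,k,cv2.contourArea(cn))
    for p in q: print("  label corner on z=.093:",plane(n,p,.093))
    a=cv2.imread(f"pics/{n}0.png").astype(int)[:,:,::-1]
    for nm,X in[("beaker",[.421,.342,.02]),("dropper",[.318,.292,.06]),("dropper cap",[.318,.292,.09]),("petri",[.429,-.022,.01]),("rack",None),("timer",None)]:
        if X is None: continue
        u=proj(n,X).astype(int);print("  ",nm,np.abs(b[u[1]-4:u[1]+5,u[0]-4:u[0]+5].astype(int)-a[u[1]-4:u[1]+5,u[0]-4:u[0]+5]).mean().round(1))
E
```

```text
[ 0.4234 -0.1906  0.2603] [ 0.8259  0.7721 -0.0787]
top [261 197] 10 1014.0
  label corner on z=.093: [0.4783 0.2167 0.093 ]
  label corner on z=.093: [0.4762 0.0989 0.093 ]
  label corner on z=.093: [0.3751 0.0995 0.093 ]
  label corner on z=.093: [0.3771 0.2165 0.093 ]
   beaker 91.9
   dropper 4.3
   dropper cap 4.7
   petri 15.2
side [279 247] 323 1185.0
  label corner on z=.093: [0.476  0.2138 0.093 ]
  label corner on z=.093: [0.4846 0.0577 0.093 ]
  label corner on z=.093: [0.3762 0.0953 0.093 ]
  label corner on z=.093: [0.376  0.2419 0.093 ]
   beaker 5.2
   dropper 8.1
   dropper cap 11.2
   petri 51.2
```

```bash
python3 -c "
from workcell import bot
print(bot.job_done())"
```

```text
the job is handed in; nothing more can be done
None
```

The case is closed: I folded the inner flap down first, then swung the cover shut over it with the closed fingertips. The job is handed in at about 18.6 s, well inside the 58 s limit.

**Flap:** It met a hard stop at about 15 N, and a picture taken before I moved the cover showed it flat. My first push passed over it without moving it. The fingertips turned out to sit about 10 mm behind the TCP, where the brief puts them 14 mm ahead, so I repeated the push lower.

**Cover:** It met a hard stop at about 15 N, 12.3 mm above the flap's stop; the sizes given make that 12.5 mm. After I backed off, the label corners in the top view fitted a shut, level cover. In the side view two corners agreed to about 4 mm. The other two were off by up to 4 cm, which I put down to fitting a rectangle to a slanted outline.

**Surroundings:** The wrist force never read above about 16 N at the end of any move. The dropper looked unchanged in both views and the beaker in the side view.
- **Not confirmed:** The petri dish patch differed from the start picture in both views. I put that down to the arm or its shadow, since the gripper stayed well above it. The beaker patch in the top view had been hidden by the open cover. I did not check the timer and rack at the end, and the vials could no longer be seen. The final pictures were checked by numbers only, because I had used all 12 views.

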